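# Set the hole punch's paper stop from the outside and snap it locked

### The arm

A 6-joint arm with a two-finger parallel gripper is mounted at the origin on the work surface. World frame = base frame: x ahead of the robot, y to its left, z up, the work surface at z = 0. Lengths are in m, angles in rad, forces in N, time in s.
With the tool pointing down it reaches from about 0.275 to 0.775 m from the base axis. Payload 14.6 kg.
Tool frame: the origin (TCP) lies at the very end of the fingers, on their centre line; the grasp point (between the pads) lies 19 mm behind it; z points along the fingers, y is the line along which they close (so a half turn about z gives the same grasp; the last joint's range is limited). The gripper opens to 85 mm and grips with 20 to 120 N. Pads are 22 mm wide; open, the fingers measure 114 mm over their backs; the gripper's body (76 mm by 85 mm) begins 54 mm behind the grasp point. The pads swing forward as they close: fully open they stand 13 mm farther back than shut.
Start: joints at [1.011, 0.263, -0.048, 1.259, 0, 1.415], TCP at [0.207, 0.483, 0.231] pointing down, gripper open.
Joint ranges: [-2.65, 2.65], [-0.89, 1.7], [-1.18, 1.37], [-2.13, 2.11], [-1.35, 1.29], [-3.14, 3.14]. Speed limits (rad/s): [1.89, 1.89, 2.57, 2.79, 3.14, 3.14].

### API

Orientations are given as a rotation vector (axis times angle).
In Python, from station import env gives the robot as it stands. Calls block until the motion is done:
- env.move_to(position, orientation): joint-space move of the TCP to a pose.
- env.move_l(position, speed=0.15, orientation=None): straight line of the TCP; orientation=None keeps the orientation; speed is the mean speed in m/s.
- env.movej(angles): joint-space move.
- env.move_gripper(opening, force=None): finger opening in m; force is the grip in N (None keeps the last); returns when the fingers have stopped.
- env.pause(seconds).
- env.solve_ik(position, orientation): joint angles nearest the present ones, or None.
- env.sense(): the state.
- env.capture(name): name is "scene" or "top" or "wrist"; returns the picture (384x512x3 uint8, red, green, blue); there is no depth.
- env.camera_model(name): a dict with "K" (3x3 intrinsics, pixels), "R" (3x3) and "t" (3): a world point X has camera coordinates R X + t. Camera axes: x right, y down, z forward; pixel columns grow to the right and rows downward; lengths in m; the calibration is good to about 2 mm. A picture is of the moment at which its call begins: read the wrist's pose just before it. camera_model takes no time and is no camera call; for the wrist camera it gives the pose at the moment of the call.
A pose or a line that the arm cannot do raises env.PlanningError and nothing moves.
- env.finish_job(): hands the job in; it is judged then, once.
The state is a dict: "time_s": time; "joint_positions": joint angles; "qd": joint speeds; "tau": joint torques, N m; "eef_pos": TCP position; "orientation": TCP orientation; "wrist_force": force on the tool from outside, world axes, zero at the start; "wrist_torque": the same for the moment, N m; "finger_gap": finger opening in m; "grasp_force": force on a finger pad.
Only numpy, scipy, OpenCV 4.12 (cv2) and the standard library are available. Lean on these libraries where they do the work, as an engineer would, in place of code of your own. Each camera call takes 0.05 s, during which the arm holds its last target. There are 200 camera calls.

### The job

The paper stop of the hole punch has been left too close to the punch with slack behind it. Push the drive block (the one with the upright fin) to take the stop out at least a centimetre past the marker, then push it back in towards the punch until the stop's pointer is opposite the marker's pointer, with the block tight against the stop and without running in past the mark. Then press both locking tabs of the block down until they are flush, leaving the stop on the mark, the slack closed, and the marker and the other things where they are.

Things in the scene. Friction and masses are not known exactly. Their poses are not given: they have to be found in the camera images.
- board: Plywood board fixed on the shelf, 250 x 500 x 18 mm; origin at shelf level (z = 0) on the rail's centre line. Rail 50 mm wide, top 30 mm high, along y at x = 0, its end block (40 mm high) at y = -259 mm. +y points IN, towards the chrome punch (y 87 to 213 mm, 105 mm high); -y is OUT; -x faces the robot. All x, y below are in this board's axes, heights above the shelf.
- stop (a joint): Travel of the paper stop, a steel cross plate 110 mm (x) x 12 mm (y), top 43 mm high, on the rail, in m: grows outwards (along the board's -y), 0 to 0.17; the plate's centre is at board y = 0.030 - value. Drags with about 4 N of friction and stays where it is left.
- block (a joint): Slack in m: gap between the stop's outer face and the drive block, 0 (touching, slack closed) to 0.010 (open). The block slides easily (1.2 N) through this gap and only then takes the stop along: pushed out it first opens the gap, pushed in it first closes it. Block and fin centre at board y = -0.001 - stop value - this value.
- marker (a joint): Position of the marker on its strip, in m, same zero and direction as the stop's: the stop is on the mark when joint stop equals joint marker. The marker is a dark steel clamp 22 x 14 mm, 38 mm high, behind the rail at board x = 88 to 110 mm; stiff, to be left alone.
- tab_front (a joint): Front locking tab: how far it is pressed, in m; 0 up, 0.006 fully down and flush with the block's top. Needs about 3.5 N and stays where it is pressed (it does not come back up).
- tab_back (a joint): Back locking tab: the same as the front one.
- fin_top (a point): Centre of the top edge of the drive block's upright fin, 88 mm high. The fin is 36 mm wide (board x) and 8 mm thick (board y) and stands 42 mm proud of the grey block, in its middle; it can be pushed either way along the rail. The block is 50 mm long (y) and its top lies 46 mm high.
- tab_front_top (a point): Centre of the top of the front locking tab, a black pad 26 mm (x) x 38 mm (y), 43 mm to the -x side of the fin's middle; top 52 mm high when up, 46 mm (flush) when down.
- tab_back_top (a point): Centre of the top of the back locking tab, alike, 43 mm to the +x side of the fin's middle.
- stop_tip (a point): Tip of the pointer at the back (+x) end of the stop plate, at board x = 70.5 mm, 26 mm high. On the mark when its board y equals that of the marker's tip.
- mark_tip (a point): Tip of the marker's pointer, at board x = 81.5 mm, 26 mm high, pointing at the stop's strip.
- pen_a_mid (a point): Bystander, leave alone: black marker pen lying on the front strip of the board, 128 x 15 mm; point at its centre, half-way up.
- clip_a_mid (a point): Bystander, leave alone: black binder clip, 32 mm wide, 14 mm high, lying on the front strip of the board; point at its centre, half-way up.
- pen_b_mid (a point): Bystander, leave alone: black marker pen lying on the shelf, 128 x 15 mm; point at its centre, half-way up.
- clip_b_mid (a point): Bystander, leave alone: black binder clip on the shelf in front of the board, 32 mm wide; point at its centre, half-way up.
- clip_c_mid (a point): Bystander, leave alone: black binder clip lying on the board in front of the punch, 32 mm wide, 14 mm high; point at its centre, half-way up.
- tape: Bystander, leave alone: roll of masking tape lying flat on the shelf, 96 mm across, 24 mm high (origin under its centre).
- clip_carton: Bystander, leave alone: small cardboard carton on the shelf past the board's outer end, 70 x 100 x 35 mm (origin under its centre).

How it is judged:
By the outcome, as a careful person would: the job done as asked, in the order asked, and still so for the second after the job is handed in, with the robot touching nothing.
It also fails if it takes over 51 s, if anything falls off the work surface, if the arm or the gripper's body presses on something with over 40 N, if the wrist force passes 120 N, or if a joint passes its speed limit or range.

## Working session

There is one attempt and no reset: what is moved stays moved. The work goes in short steps, each a Python script; the robot and the scene stay as the last script left them, time stands still between calls to the robot, and variables do not carry over. Pictures are saved under pics/ and viewed, at most 10 in all, crops included, and the job is handed in when it is done.

```bash
mkdir -p pics; ls
python3 - <<'E'
from station import env
import cv2,numpy as np
for n in("scene","top"):
    im=env.capture(n); cv2.imwrite(f"pics/{n}0.png",im[:,:,::-1])
    m=env.camera_model(n); print(n,np.round(m["K"],1).tolist(),np.round(m["R"],3).tolist(),np.round(m["t"],3).tolist())
s=env.sense();print(s["orientation"],s["time_s"],s["finger_gap"])
E
```

```text
pics
scene [[494.4, 0.0, 254.7], [0.0, 494.4, 193.3], [0.0, 0.0, 1.0]] [[-0.692, 0.722, 0.016], [0.56, 0.55, -0.619], [-0.456, -0.419, -0.785]] [0.347, -0.197, 1.494]
top [[469.6, 0.0, 260.9], [0.0, 469.6, 190.7], [0.0, 0.0, 1.0]] [[-0.01, -1.0, -0.001], [-0.993, 0.01, -0.113], [0.113, -0.0, -0.994]] [-0.053, 0.455, 1.235]
[-6.31436513e-01 -3.07715785e+00  1.38386348e-03] 0.1 0.0854938591721066
```

View pics/top0.png

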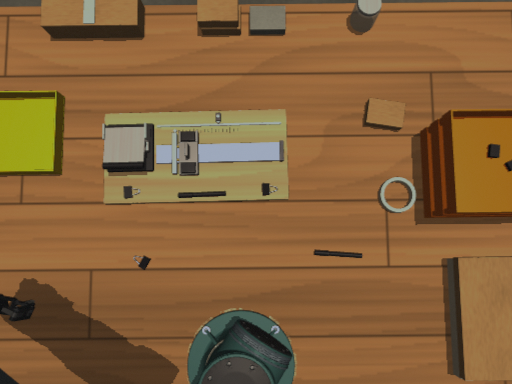

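View pics/scene0.png

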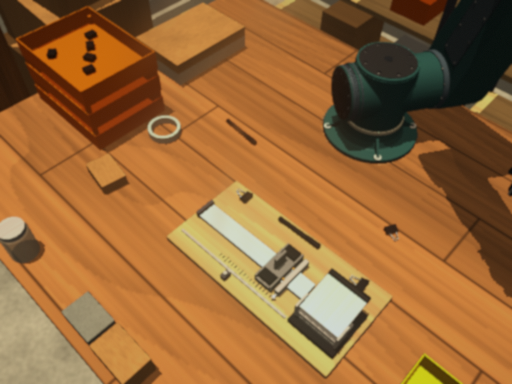

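Top view: the board spans px (103–288, 110–203), with the punch at left (128,147) and the fin near (187,152). The marker is at (218,117), further out than the stop. The carton (385,113) and tape (398,195) are clear of the path. Next I'll get a rough board pose and take a wrist view.

```bash
cat > h.py <<'E'
from station import env
import cv2,numpy as np
def ray(m,px,z):
    K,R,t=(np.array(m[k]) for k in"KRt"); o=-R.T@t
    d=R.T@np.linalg.inv(K)@np.array([px[0],px[1],1.]); return (o+d*(z-o[2])/d[2])[:2]
def proj(m,X):
    c=np.array(m["K"])@(np.array(m["R"])@np.array(X)+np.array(m["t"])); return c[:2]/c[2]
def down(a): return np.array([-np.sin(a/2),np.cos(a/2),0])*np.pi
def wrist(name):
    m=env.camera_model("wrist"); im=env.capture("wrist"); cv2.imwrite(f"pics/{name}.png",im[:,:,::-1]); np.save(f"pics/{name}.npy",m); return m,im
E
python3 - <<'E'
from h import *
im=cv2.imread("pics/top0.png"); h=cv2.cvtColor(im,cv2.COLOR_BGR2HSV); m=env.camera_model("top")
print(h[195,150],h[160,300],h[152,230])
mask=((h[...,0]>=18)&(h[...,0]<=32)&(h[...,1]>60)).astype(np.uint8); mask[:,:90]=0
mask=cv2.morphologyEx(mask,cv2.MORPH_OPEN,np.ones((3,3)))
c=max(cv2.findContours(mask,0,2)[0],key=cv2.contourArea); r=cv2.minAreaRect(c); b=cv2.boxPoints(r); print(r)
P=[ray(m,p,.018) for p in b]; print(np.round(P,4))
print("fin",ray(m,(187,152),.088),"marker",ray(m,(218,117),.038),"railend",ray(m,(281,151),.03))
f=ray(m,(187,152),.088)
s=1
for z in(.30,.25):
  for dx in(0,-.05):
    for fl in(0,np.pi): print(z,dx,fl,env.solve_ik([f[0]+dx,f[1]-.02,z],down(fl)))
E
```

```text
[ 23 110 158] [ 14 156 159] [108  42 188]
((195.03350830078125, 156.30682373046875), (90.38055419921875, 184.3496856689453), 88.53119659423828)
[[ 0.6738  0.3787]
 [ 0.6822 -0.1288]
 [ 0.4321 -0.1312]
 [ 0.4241  0.3653]]
fin [0.54978977 0.13194236] marker [0.65523417 0.05675176] railend [ 0.5616473 -0.1127545]
0.3 0 0 [0.05563029 0.31874827 0.21728088 1.46932893 0.         0.05563029]
0.3 0 3.141592653589793 [ 0.05563029  0.31874827  0.21728088  1.46932893  0.         -3.08596236]
0.3 -0.05 0 [0.06113029 0.22994202 0.09098834 1.43184265 0.         0.06113029]
0.3 -0.05 3.141592653589793 [ 0.06113029  0.22994202  0.09098834  1.43184265  0.         -3.08046236]
0.25 0 0 [0.05563029 0.32157876 0.08734528 1.33656285 0.         0.05563029]
0.25 0 3.141592653589793 [ 0.05563029  0.32157876  0.08734528  1.33656285  0.         -3.08596236]
0.25 -0.05 0 [ 0.06113029  0.23593259 -0.03526575  1.29959799  0.          0.06113029]
0.25 -0.05 3.141592653589793 [ 0.06113029  0.23593259 -0.03526575  1.29959799  0.         -3.08046236]
```

Run:
```python
from h import *
env.move_to([.52,.10,.26],down(.0165))
env.pause(.3)
m,im=wrist("w1"); print(env.sense()["time_s"],env.sense()["eef_pos"]); print(-np.array(m["R"]).T@m["t"],np.round(m["R"],3),m["K"])
```

```text
2.25 [0.51994732 0.10029227 0.260018  ]
[0.4512568  0.09966249 0.40336469] [[-0.016  1.    -0.   ]
 [ 0.962  0.015  0.272]
 [ 0.272  0.004 -0.962]] [[279.43809799   0.         251.99704189]
 [  0.         279.43809799 194.87266957]
 [  0.           0.           1.        ]]
```

View pics/w1.png

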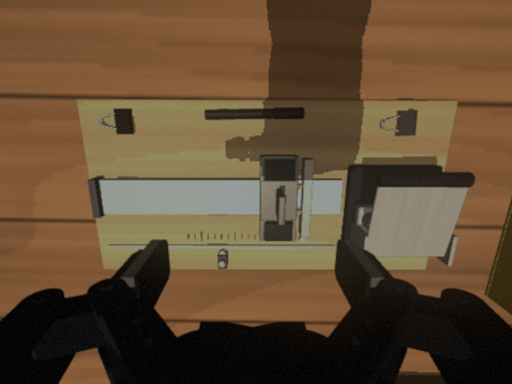

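The wrist view shows the block at cols 260–298, rows 155–242, with the fin at about (281,205) and the stop plate at cols 302–312. The marker is at (222,257). I'll yaw the closed gripper 90° so the camera sits on the out side and sees both pointers while pushing. First I'll convert these pixels to metres.

Run:
```python
from h import *
m=np.load("pics/w1.npy",allow_pickle=True).item()
im=cv2.imread("pics/w1.png")
cv2.imwrite("pics/w1c.png",cv2.resize(im[140:280,180:380],None,fx=4,fy=4,interpolation=cv2.INTER_CUBIC))
g=lambda c,r,z:np.round(ray(m,(c,r),z),4)
print("block corners",g(260,155,.046),g(298,155,.046),g(260,242,.046),g(298,242,.046))
print("rail",g(150,179,.03),g(150,215,.03),"endblk",g(90,178,.04),"marker",g(222,252,.038),"stop",g(303,158,.043),g(312,158,.043))
print("boardcorners",g(81,100,.018),g(452,99,.018))
for a in(np.pi/2,-np.pi/2):
  for p in([.55,.15,.06],[.55,.02,.06],[.55,.15,.2]): print(a,p,env.solve_ik(p,down(a+.0165)))
```

```text
block corners [0.4992 0.1106] [0.4984 0.1592] [0.6204 0.1135] [0.6196 0.1665]
rail [ 0.5365 -0.0384] [ 0.5887 -0.0428] endblk [ 0.5341 -0.1143] marker [0.6408 0.0594] stop [0.5026 0.1663] [0.5024 0.178 ]
boardcorners [ 0.4348 -0.1243] [0.4259 0.3605]
1.5707963267948966 [0.55, 0.15, 0.06] [ 0.12333177  0.44312184 -0.25924983  0.86842466  0.         -1.46396456]
1.5707963267948966 [0.55, 0.02, 0.06] [-0.1117318   0.41407447 -0.31074721  0.84597465  0.         -1.69902813]
1.5707963267948966 [0.55, 0.15, 0.2] [ 0.12333177  0.35106209 -0.00357464  1.21615959  0.         -1.46396456]
-1.5707963267948966 [0.55, 0.15, 0.06] [ 1.23331770e-01  4.43121843e-01 -2.59249826e-01  8.68424658e-01
 -4.44089210e-16  1.67762810e+00]
-1.5707963267948966 [0.55, 0.02, 0.06] [-1.11731804e-01  4.14074470e-01 -3.10747206e-01  8.45974652e-01
 -4.44089210e-16  1.44256452e+00]
-1.5707963267948966 [0.55, 0.15, 0.2] [ 1.23331770e-01  3.51062093e-01 -3.57464094e-03  1.21615959e+00
 -4.44089210e-16  1.67762810e+00]
```

View pics/w1c.png

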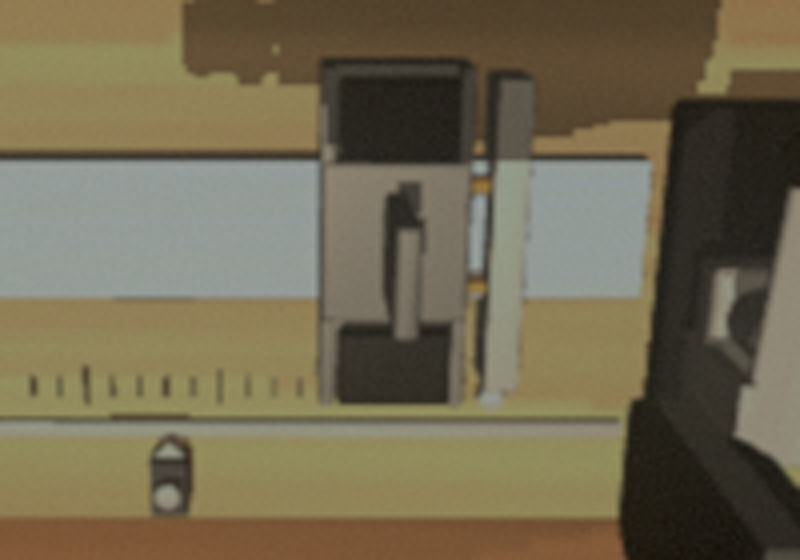

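Run:
```python
from h import *
m=np.load("pics/w1.npy",allow_pickle=True).item()
g=lambda c,r,z:np.round(ray(m,(c,r),z),4)
print("fin",g(282,206,.088),"mark",g(222.5,249,.026),"stop",g(302.5,241,.026))
env.move_gripper(0)
a=np.pi/2+.0165
fy=g(282,206,.088)[1]
env.move_to([.56,fy+.026,.13],down(a)); 
m,im=wrist("w2"); s=env.sense();print(s["time_s"],s["eef_pos"],s["finger_gap"],s["wrist_force"])
```

```text
fin [0.5536 0.1368] mark [0.6421 0.0588] stop [0.6273 0.1768]
4.3833 [0.56017107 0.16269173 0.13040384] -0.00013198875654066208 [-0.25286191  0.85657662 -0.223613  ]
```

View pics/w2.png

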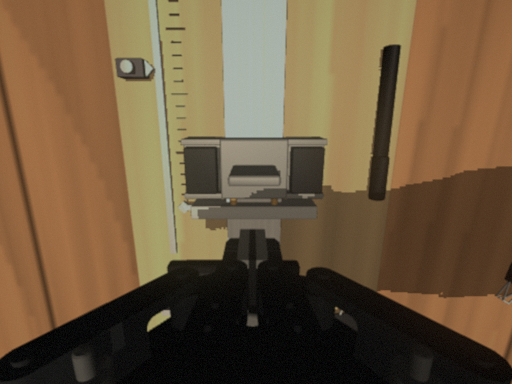

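Wrist view: fin top at about (254,180), stop tip near (183,207), marker tip near (154,68). The fingers at (252,240) are clear of the fin, and both pointers are visible. I'll compute the needed travel and push out.

Run:
```python
from h import *
m=np.load("pics/w2.npy",allow_pickle=True).item()
g=lambda c,r,z:np.round(ray(m,(c,r),z),4)
f=g(254,180,.088);mk=g(154,68,.026);st=g(183,207,.026)
print("fin",f,"mark",mk,"stop",st)
u=np.array([-np.sin(.0165),np.cos(.0165)]) # board +y
d=(st-mk)@u; print("stop is in by",d)
# fin centre x on the rail line
c=np.array([.56,.137])
P=lambda s,z:[*(c+u*s),z]
env.move_l(P(.026,.060),.12)
s=env.sense();print(s["eef_pos"],s["wrist_force"])
# out: contact at +.015; slack left <=10 mm; stop must move d+.015
env.move_l(P(.015-d-.012,.060),.06)
s=env.sense();print(s["time_s"],s["eef_pos"],s["wrist_force"])
wrist("w3")
```

```text
fin [0.5595 0.1362] mark [0.642  0.0577] stop [0.6247 0.1769]
stop is in by 0.11946921131600886
[0.55995813 0.16303046 0.06064323] [-1.03668548 -0.11943258  0.32280844]
7.6417 [0.56191143 0.02059832 0.05999665] [-0.31292713  3.27264367  2.26834377]
```

View pics/w3.png

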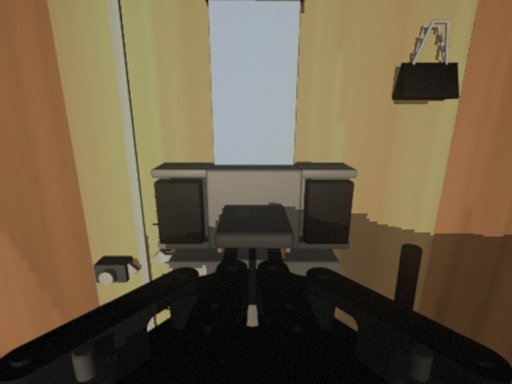

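The stop tip is at about (155,257) and the marker tip at (140,267), so the stop is now past the marker. I'll measure how far.

Run:
```python
from h import *
m=np.load("pics/w3.npy",allow_pickle=True).item()
g=lambda c,r,z:ray(m,(c,r),z)
u=np.array([-np.sin(.0165),np.cos(.0165)])
mk=g(140,267,.026);st=g(155,257,.026);print(mk,st,"past by",(mk-st)@u)
im=cv2.imread("pics/w3.png")
cv2.imwrite("pics/w3c.png",cv2.resize(im[235:295,90:210],None,fx=6,fy=6,interpolation=cv2.INTER_CUBIC))
```

```text
[0.6413803  0.05676777] [0.63008893 0.04870779] past by 0.00787258222139805
```

View pics/w3c.png

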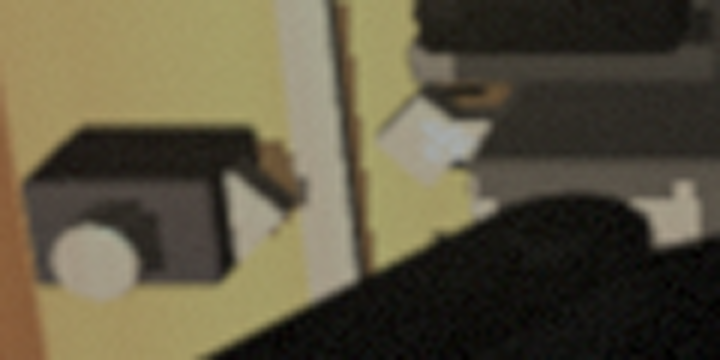

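The marker tip is at (137.2,272.5) and the stop tip at (153.3,258.3), which puts the stop about 11 mm past. I'll push 5 mm further for margin. Then I'll go round to the out side with the camera flipped and push in to a few mm short.

Run:
```python
from h import *
u=np.array([-np.sin(.0165),np.cos(.0165)])
m=np.load("pics/w3.npy",allow_pickle=True).item()
d0=(ray(m,(137.2,272.5),.026)-ray(m,(153.3,258.3),.026))@u
s=env.sense(); p=s["eef_pos"][:2]-u*.005
env.move_l([*p,.060],.04); p=env.sense()["eef_pos"][:2]
print("past",d0+.005,p)
L=lambda q,z:[*q,z]
env.move_l(L(p+u*.004,.060),.08)
env.move_l(L(p+u*.004,.125),.2)
f=p-u*.015                       # fin centre
q=f-u*.028
env.move_to(L(q,.125),down(-np.pi/2+.0165))
env.move_l(L(q,.060),.15)
print(env.sense()["time_s"],env.sense()["wrist_force"])
env.move_l(L(f+u*(-.015+.010+.010),.060),.06)
s=env.sense();print(s["time_s"],s["eef_pos"],s["wrist_force"])
m,im=wrist("w4")
cv2.imwrite("pics/w4s.png",im[:,:,::-1])
```

```text
past 0.016266201026842394 [0.56200816 0.01531665]
11.8583 [ 0.21656719  0.13533163 -0.14963685]
12.5583 [0.5619007  0.00569892 0.0598437 ] [-0.33722873 -0.19243536 -0.24953652]
```

View pics/w4.png

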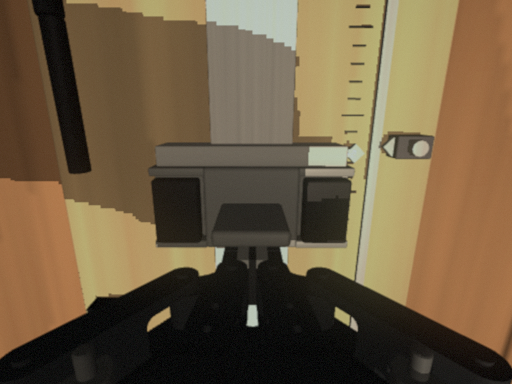

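Now the stop tip is near (363,153) and the marker tip near (383,147), leaving about 4 mm. I'll segment the white pointer faces to measure it precisely.

```bash
cat >> h.py <<'E'
U=np.array([-np.sin(.0165),np.cos(.0165)])
def tips(m,im,off=0):
    """bright unsaturated blobs right of the plate: returns world contour info of the pointers"""
    h=cv2.cvtColor(im,cv2.COLOR_RGB2HSV); out=[]
    mask=((h[...,2]>140)&(h[...,1]<45)).astype(np.uint8); 
    n,l,s,c=cv2.connectedComponentsWithStats(mask[90:260,300:450])
    for i in range(1,n):
        if s[i,4]>12: out.append((s[i]+[300,90,0,0,0]).tolist()+np.round(c[i]+[300,90],2).tolist())
    return out
E
python3 - <<'E'
from h import *
m=np.load("pics/w4.npy",allow_pickle=True).item(); im=cv2.imread("pics/w4.png")[:,:,::-1].copy()
for t in tips(m,im): print(t)
print(ray(m,(360,153),.026)@U-ray(m,(385,147),.026)@U)
cv2.imwrite("pics/w4c.png",cv2.resize(im[130:180,335:435,::-1],None,fx=8,fy=8,interpolation=cv2.INTER_CUBIC))
E
```

```text
[358, 90, 29, 170, 1445, 372.2, 171.05]
[384, 138, 11, 18, 109, 389.89, 146.38]
[413, 141, 11, 16, 126, 418.0, 148.2]
[308, 144, 56, 22, 915, 332.69, 155.33]
-0.0037470990712761693
```

View pics/w4c.png

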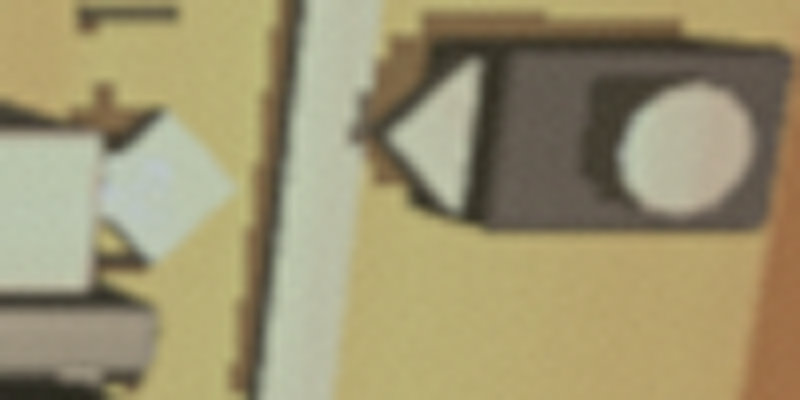

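The crop puts the marker tip at (383.1,147.1) and the stop tip at (364.4,153.4). I'll automate this and approach in steps.

```bash
cat >> h.py <<'E'
def gap(m,im):
    """board-y distance the stop still has to go in (m); >0 short of the mark"""
    h=cv2.cvtColor(im,cv2.COLOR_RGB2HSV)
    mask=((h[...,2]>140)&(h[...,1]<45)).astype(np.uint8)
    n,l,s,c=cv2.connectedComponentsWithStats(mask)
    def tip(px,side):   # blob nearest the expected tip, mean of its last 5 columns
        ys,xs=np.nonzero((l>0)&(s[l,4]<2000)&(s[l,4]>40)); k=np.argmin(np.hypot(xs-px[0],ys-px[1])); i=l[ys[k],xs[k]]
        ys,xs=np.nonzero(l==i); e=xs.max() if side>0 else xs.min(); q=abs(xs-e)<5
        return e,ys[q].mean()
    X=np.array([.6415,.0572]); mt=tip(proj(m,[*X,.026])+[3,0],-1)
    st=tip((364,mt[1]+5),1)
    return (ray(m,mt,.026)-ray(m,st,.026))@U,mt,st
E
python3 - <<'E'
from h import *
m=np.load("pics/w4.npy",allow_pickle=True).item(); im=cv2.imread("pics/w4.png")[:,:,::-1].copy()
g0=gap(m,im);print(g0)
print("manual",(ray(m,(383.1,147.1),.026)-ray(m,(364.4,153.4),.026))@U)
p=env.sense()["eef_pos"][:2]
p=p+U*.002; env.move_l([*p,.060],.02); env.pause(.2)
m,im=wrist("w5"); print(gap(m,im),env.sense()["eef_pos"],env.sense()["time_s"],env.sense()["wrist_force"])
E
```

```text
(np.float64(0.0035618291431113187), (np.int64(384), np.float64(146.8125)), (np.int64(363), np.float64(152.51724137931035)))
manual 0.003940281628263525
(np.float64(0.0026554349370544027), (np.int64(384), np.float64(149.6764705882353)), (np.int64(363), np.float64(153.92857142857142))) [0.56174275 0.00743394 0.05990915] 13.1167 [ 0.01666106 -1.65981213 -1.06884577]
```

```bash
cat >> h.py <<'E'
def gap2(m,im):
    h=cv2.cvtColor(im,cv2.COLOR_RGB2HSV).astype(float)
    w=np.clip(80-h[...,1],0,50)*np.clip(h[...,2]-100,0,50)
    def cen(c0,c1,r):
        for _ in range(4):
            R=np.arange(int(round(r))-11,int(round(r))+12); C=np.arange(c0,c1); W=w[np.ix_(R,C)]; r=(W.sum(1)*R).sum()/W.sum()
        return ((W.sum(0)*C).sum()/W.sum(),r)
    g,mt,st=gap(m,im); mt=cen(384,392,mt[1]); st=cen(355,366,st[1])
    return (ray(m,mt,.026)-ray(m,st,.026))@U,np.round(mt,2),np.round(st,2)
E
python3 - <<'E'
from h import *
for n in("w4","w5"):
    m=np.load(f"pics/{n}.npy",allow_pickle=True).item(); im=cv2.imread(f"pics/{n}.png")[:,:,::-1].copy(); print(n,gap2(m,im))
    h=cv2.cvtColor(im,cv2.COLOR_RGB2HSV)
    r=int(gap(m,im)[2][1]); print(h[r-12:r+13,359,1],h[r-12:r+13,359,2]); r=int(gap(m,im)[1][1]); print(h[r-12:r+13,388,1],h[r-12:r+13,388,2])
E
```

```text
w4 (np.float64(0.0032550402461203683), array([388.58, 147.25]), array([357.77, 152.47]))
[93 94 93 93 95 92 78 52 35 31 30 30 31 31 31 32 34 39 56 83 94 90 93 93
 93] [184 184 184 184 183 185 184 187 195 196 196 195 195 196 196 197 197 192
 186 184 184 186 184 184 183]
[112 114 104 100  99  77  70  48  36  33  33  32  31  35  33  32  33  33
  35  40  53  75  91  93  93] [114 101  91  87  80  76  73 101 143 178 191 190 188 192 191 193 193 183
 159 120  77  65 112 167 183]
w5 (np.float64(0.00230646613989678), array([388.46, 149.96]), array([357.74, 153.67]))
[94 93 95 93 93 93 86 62 44 35 33 31 34 31 33 32 33 37 55 83 93 93 91 93
 90] [184 183 182 184 186 183 184 186 190 195 196 195 196 196 196 197 196 192
 185 185 184 183 184 183 185]
[111  87  94  85  70  71  56  39  32  33  32  35  32  32  32  32  33  33
  35  37  56  79  91  92  93] [101  82  68  69  73  72  77 118 166 188 189 189 189 189 191 191 192 180
 159 118  77  77 140 181 183]
```

Run:
```python
from h import *
p=env.sense()["eef_pos"][:2]
p=p+U*.0017; env.move_l([*p,.060],.02); env.pause(.2)
m,im=wrist("w6"); print(gap2(m,im),gap(m,im)[0],env.sense()["eef_pos"],env.sense()["time_s"],env.sense()["wrist_force"])
# yaw check: rail edges (bluish grey) midline at several rows, cast at z=.03
g=cv2.cvtColor(im,cv2.COLOR_RGB2HSV); Q=[]
for r in range(5,125,10):
    x=np.nonzero(g[r,180:330,1]<60)[0]+180
    Q.append((ray(m,(x.min()-.5,r),.03)+ray(m,(x.max()+.5,r),.03))/2)
Q=np.array(Q); k=np.polyfit(Q[:,1],Q[:,0],1); print("yaw in cam",-k[0],"x@0",k[1],np.abs(np.polyval(k,Q[:,1])-Q[:,0]).max())
```

```text
(np.float64(0.0006967262470542298), array([388.42, 152.61]), array([357.75, 153.76])) 0.0010560037683467409 [0.56172166 0.00911251 0.05998514] 13.6167 [ 0.61004598 -2.67339789 -1.09565158]
yaw in cam 0.011567814976531421 x@0 0.5612606076825033 0.00019578856187552063
```

Column slices are biased by perspective shear, so I'll rectify the z = 26 mm plane first and measure there.

```bash
cat >> h.py <<'E'
V=np.array([-np.sin(.0116),np.cos(.0116)]); Vx=np.array([V[1],-V[0]])
def gap3(m,im,name=None):
    """rectified z=.026 plane, 0.1 mm/px, cols = board x, rows = -board y, centred between the pointers"""
    o=np.array([.6365,.0572]); S=400
    src=np.float32([o+Vx*x+V*y for x,y in((-.02,.02),(.02,.02),(.02,-.02),(-.02,-.02))])
    H=cv2.getPerspectiveTransform(np.float32([proj(m,[*q,.026]) for q in src]),np.float32([[0,0],[S,0],[S,S],[0,S]]))
    r=cv2.warpPerspective(im,H,(S,S),flags=cv2.INTER_CUBIC)
    if name: cv2.imwrite(f"pics/{name}.png",r[:,:,::-1])
    h=cv2.cvtColor(r,cv2.COLOR_RGB2HSV)
    mask=((h[...,2]>130)&(h[...,1]<62)).astype(np.uint8); n,l,s,c=cv2.connectedComponentsWithStats(mask)
    out=[]
    for i in range(1,n):
        if s[i,4]<500: continue
        x,y,w,hh=s[i,:4]; cols=[]
        for k in range(x,x+w):
            q=np.nonzero(l[:,k]==i)[0]; cols.append((k,q.mean(),len(q)))
        out.append((s[i].tolist(),[(int(k),round(float(a),1),b) for k,a,b in cols[::max(1,w//8)]]))
    return out
E
python3 - <<'E'
from h import *
for n in("w4","w6"):
    m=np.load(f"pics/{n}.npy",allow_pickle=True).item(); im=cv2.imread(f"pics/{n}.png")[:,:,::-1].copy()
    print(n,*gap3(m,im,n+"r"),sep="\n")
E
```

```text
w4
([193, 0, 62, 400, 23712], [(193, 137.3, 144), (200, 199.5, 400), (207, 199.5, 400), (214, 199.5, 400), (221, 199.5, 400), (228, 199.5, 400), (235, 199.5, 400), (242, 199.5, 400), (249, 201.3, 363)])
([273, 138, 65, 114, 4378], [(273, 194.5, 6), (281, 195.0, 23), (289, 194.0, 39), (297, 194.0, 55), (305, 194.0, 73), (313, 194.0, 89), (321, 194.0, 105), (329, 194.5, 114), (337, 229.0, 5)])
([0, 175, 158, 145, 14160], [(0, 256.0, 127), (19, 255.5, 128), (38, 255.5, 128), (57, 237.5, 56), (76, 238.5, 84), (95, 236.5, 122), (114, 237.5, 94), (133, 235.0, 55), (152, 236.0, 15)])
([0, 335, 105, 56, 4845], [(0, 358.0, 45), (13, 358.5, 44), (26, 358.5, 46), (39, 363.0, 53), (52, 363.0, 53), (65, 359.0, 47), (78, 358.0, 43), (91, 358.0, 43), (104, 366.5, 8)])
w6
([193, 0, 62, 400, 23704], [(193, 156.2, 139), (200, 199.5, 400), (207, 199.5, 400), (214, 199.5, 400), (221, 199.5, 400), (228, 199.5, 400), (235, 199.5, 400), (242, 199.5, 400), (249, 201.0, 369)])
([272, 138, 66, 114, 4387], [(272, 194.0, 1), (280, 194.5, 22), (288, 195.0, 37), (296, 195.5, 52), (304, 195.0, 71), (312, 195.0, 87), (320, 194.5, 104), (328, 194.5, 114), (336, 198.9, 73)])
([0, 151, 158, 147, 14153], [(0, 233.5, 128), (19, 233.5, 128), (38, 232.5, 128), (57, 213.0, 55), (76, 210.5, 84), (95, 210.5, 120), (114, 211.0, 93), (133, 212.0, 53), (152, 211.0, 17)])
([0, 311, 105, 47, 4415], [(0, 333.5, 40), (13, 333.5, 42), (26, 333.0, 41), (39, 334.5, 44), (52, 334.0, 43), (65, 334.0, 43), (78, 334.0, 43), (91, 334.5, 44), (104, 340.3, 6)])
```

View pics/w6r.png

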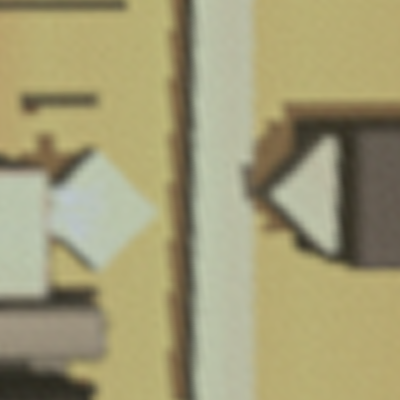

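The rectified view is clean: stop tip at (156,211) and marker tip at (270,195) at 0.1 mm/px, so 1.65 mm remains. The block sits tight behind the plate.

```bash
cat >> h.py <<'E'
def rem(m,im):
    o=gap3(m,im); f=lambda lo,hi,cols:np.median([a for k,a,b in cols if lo<=k<=hi])
    mk=[f(275,330,c) for s,c in o if 265<s[0]<280][0]; st=[f(70,150,c) for s,c in o if s[0]==0 and 145<s[0]+s[2]<170][0]
    return (st-mk)*1e-4
E
python3 - <<'E'
from h import *
tgt=env.sense()["eef_pos"][:2]
m,im=wrist("w7"); g=rem(m,im); print(g)
for i in range(5):
    if g<.0003: break
    tgt=tgt+V*max(g-.0002,.0003)*.8
    env.move_l([*tgt,.060],.01); env.pause(.15)
    m,im=wrist(f"w8_{i}"); g=rem(m,im); s=env.sense(); print(g,s["eef_pos"],tgt,s["wrist_force"],s["time_s"])
E
```

```text
0.0016250000000000001
0.000475 [0.5616755  0.01030017 0.06000457] [0.56170844 0.01025243] [ 0.20816705 -2.24277815 -2.39562396] 14.125
0.000275 [0.56170509 0.0104733  0.06000149] [0.56170565 0.01049241] [-0.2430664  -3.6632575  -2.62702799] 14.575
```

The stop is 0.28 mm short of the mark and the block is tight. Now I'll back off and press the tabs, stepping down until the force rises at the bottom.

Run:
```python
from h import *
p=env.sense()["eef_pos"][:2]; f=p+V*.015
env.move_l([*(p-V*.008),.060],.05)
env.move_l([*(p-V*.008),.11],.2)
f[0]=.5612-.0116*f[1]; R=down(.0116); print("fin",f)
for sgn in(-1,1):
    q=f+Vx*.043*sgn
    env.move_to([*q,.115],R)
    env.move_l([*q,.056],.12); env.pause(.1)
    b=env.sense()["wrist_force"][2]
    z=.0475; env.move_l([*q,z],.02)
    for _ in range(8):
        s=env.sense(); print(sgn,round(z,4),np.round(s["eef_pos"],4),np.round(s["wrist_force"],2),round(b,2))
        if s["wrist_force"][2]-b>12: break
        z-=.0005; env.move_l([*q,z],.01); env.pause(.05)
        if z<.0443: break
    s=env.sense(); print("end",np.round(s["eef_pos"],4),np.round(s["wrist_force"],2))
    env.move_l([*q,.115],.15)
env.move_to([.56,f[1]-.046,.115],down(-np.pi/2+.0165)); env.pause(.2)
m,im=wrist("w9"); print(env.sense()["time_s"])
try: print("rem",rem(m,im))
except Exception as e: print(gap3(m,im,"w9r"))
```

```text
fin [0.56090452 0.0254723 ]
-1 0.0475 [0.5177 0.025  0.0474] [-0.11 -0.52  1.03] -0.5
-1 0.047 [0.5177 0.025  0.0469] [-0.59 -0.51  1.17] -0.5
-1 0.0465 [0.5178 0.025  0.0464] [-1.52 -0.69  2.05] -0.5
-1 0.046 [0.5179 0.025  0.046 ] [-2.16 -0.44  2.58] -0.5
-1 0.0455 [0.5179 0.0249 0.0458] [-4.38  0.1   8.42] -0.5
-1 0.045 [0.5179 0.0249 0.0456] [-6.30e+00 -1.00e-02  1.53e+01] -0.5
end [0.5179 0.0249 0.0456] [-6.30e+00 -1.00e-02  1.53e+01]
1 0.0475 [0.6037 0.026  0.0473] [-0.02 -0.41  0.44] -0.35
1 0.047 [0.6037 0.026  0.047 ] [-1.62 -0.71  0.9 ] -0.35
1 0.0465 [0.6037 0.026  0.0465] [-2.58 -0.25  2.68] -0.35
1 0.046 [0.6038 0.026  0.046 ] [-1.92  0.07  3.94] -0.35
1 0.0455 [0.604  0.026  0.0458] [-3.01  0.67  8.33] -0.35
1 0.045 [0.604  0.026  0.0456] [-4.93  0.64 11.52] -0.35
1 0.0445 [0.6041 0.026  0.0455] [-5.9   0.52 17.32] -0.35
end [0.6041 0.026  0.0455] [-5.9   0.52 17.32]
25.8333
rem 0.00035
```

Run:
```python
from h import *
p=env.sense()["eef_pos"]; env.move_l([p[0],p[1],.2],.2); print(env.sense()["time_s"]); print(env.finish_job())
```

```text
26.4083
the job is handed in; nothing more can be done
None
```

Job handed in at 26.4 s: the stop went about 16 mm past the marker, then came back in to about 0.35 mm short of it (camera measurement); both tabs are pressed flush. I didn't re-measure the slack after pressing; the last push in left the block tight against the stop.

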